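# Stow the spring-loaded pipe stop

## Robot

A 6-joint arm with a two-finger parallel gripper is mounted at the origin on the work surface. World frame = base frame: x ahead of the robot, y to its left, z up, the work surface at z = 0. Lengths are in m, angles in rad, forces in N, time in s.
With the tool pointing down it reaches from about 0.35 to 0.775 m from the base axis. Payload 7.3 kg.
Tool frame: the origin (TCP) lies midway between the tips of the shut fingers; the grasp point (between the pads) lies 19 mm behind it; z points along the fingers, y is the direction in which the jaws open and shut (so a half turn about z gives the same grasp; the last joint's range is limited). The gripper opens to 92 mm and grips with 3 to 60 N. Pads are 19 mm wide; open, the fingers measure 130 mm over their backs; the gripper's body (75 mm by 190 mm) begins 47 mm behind the grasp point.
Start: joints at [-1.349, 0.342, 1.524, -0, 1.275, -0.146], TCP at [0.189, -0.49, 0.227] pointing down, gripper open.
Joint ranges: [-2.53, 2.53], [-0.77, 2.02], [0.04, 2.7], [-1, 4.14], [0.28, 2.66], [-3.11, 3.11]. Speed limits (rad/s): [2.57, 2.57, 3.14, 3.14, 3.14, 3.14].

## Interface

Orientations are given as [roll, pitch, yaw] about the fixed x, y, z axes, in that order (R = Rz(yaw) Ry(pitch) Rx(roll)).
In Python, from cell import status, eyes, job gives the robot as it stands.
- The arm moves only by the tool jog_arm, never from a script. Its argument "series" is a list of rows, each a list of 3 entries, a list of its own where there are three numbers: the gripper command: -1 is shut, 1 is fully open, values between are in proportion, then the shift along the tool's x, y, z in m, then the turn, a rotation vector about the tool's x, y, z in rad. In form: [[grip, [x, y, z], [ax, ay, az]], ...]. A call has 1 to 12 rows; each row is the pose to reach, as a shift and turn from the pose commanded when the call began, along the tool's axes at that moment; what a row does not reach only later rows make up. A row lasts 1/12 s, in which the tool goes at most 41.7 mm and 7.16 degrees, less where a joint would pass 70% of its speed; a pose out of reach is approached as far as the arm can. A call with a gripper value outside its range is refused whole. The fingers move at their own pace and stop on an object; "squeeze" is the grip in N (left out, the last holds). Time passes only in rows, so rows that repeat a pose let the fingers close. It gives the time, the measured TCP pose, the force and the opening at its end, in the units of the state.
- status.observe(): the state, without advancing time (a new reading comes with each control period).
- eyes.read_camera(name): name is "scene" or "top" or "wrist"; returns a dict with "img" (480x640x3 uint8, red, green, blue), "range_z" (480x640 float32, m along the optical axis (not along the pixel's ray), 0 where there is no reading), "camera_matrix" (3x3 intrinsics, pixels), "k1" (the pictures are not rectified: a ray, as slopes to the right and down, at radius r is drawn at 1 + k1 r^2 times it, then the intrinsics apply), "T" (4x4, takes a point from camera to world coordinates); the wrist camera has in their place "tool_from_camera" (4x4, takes a point from camera to tool coordinates, whose origin is the TCP and whose axes are the flange's). Camera axes: x right, y down, z forward; pixel columns grow to the right and rows downward; lengths in m; the calibration is good to about 2 mm. A picture is of the moment at which its call begins: read the wrist's pose just before it.
- job.hand_in(): hands the job in, once; it reports no verdict.
The state is a dict: "time": time; "qpos": joint angles; "qvel": joint speeds; "joint_efforts": joint torques, N m; "tool_pos": TCP position; "tool_rot": TCP orientation; "contact_force": force on the tool from outside, world axes, zero at the start; "torque": the same for the moment, N m; "opening": finger opening in m.
Only numpy, scipy, OpenCV 4.12 (cv2) and the standard library are available. Lean on these libraries where they do the work, as an engineer would, in place of code of your own. Each camera call takes 0.05 s, during which the arm holds its last target.

## Task

Stow the spring-loaded pipe stop of the bench's V rest so that long pipe can pass over it: push its plunger down into the housing and, while it is held down, slide the keeper plate across to its end stop, then let go so that the plunger stays trapped under the keeper. Handle it gently, with never more than 30 N on any part of it, and leave the pipe, the fittings and the wrench lying around it where they are.

Things in the scene. Friction and masses are not known exactly. Their poses are not given: they have to be found in the camera images.
- stop: Fixed grey pipe stop, its housing 78 mm (x) by 160 mm (y -77 to +83) by 40 mm high, with a low V rest on the +x side (x 39 to 239 mm) in which a pipe lies, its top 57 mm up. Origin: underside, in the plunger's middle plane; z up, +y is the way the keeper closes. Two guide rails (x = +-31 to 39 mm) rise to z 47 mm. All offsets below are in this frame.
- plunger (a joint): Steel plunger that slides straight down into the housing and cannot tilt, in m: 0 fully up, 0.0145 fully down on a hard stop. A spring pushes it up with 3 N at the top, rising 0.4 N/mm to 9 N at the hard stop. The keeper's nose can pass over it only above 0.012 (rail top below z 40 mm); once trapped it springs back up to about 0.012 against the nose.
- rail_end (a point): On the plunger, moves with it: the top of its bare -y end, which the nose must cover. The plunger is a rail 18 mm (x) by 77 mm (y -45 to +32), its top at z 52 mm when up; this point is at y -33 mm.
- cap_mid (a point): Fixed point, x 0, y -6, z 62 mm: a good place to begin pressing, seen in plan. The dark press cap stands on the plunger's rail and goes down with it: 18 mm (x) by 52 mm (y -20 to +32). It is screwed in or out to a height that is not measured: with the plunger up, its flat top lies anywhere from z 62 to z 70 mm, the same throughout a run. Find it by touch.
- keeper (a joint): Aluminium keeper, a 5 mm plate (z 40 to 45 mm) that slides on the housing along +y, in m: 0 open, 0.024 closed on its end stop; it starts at 0 to 0.004. Sliding friction 2.5 N; it stays where it is left. The plunger stands in the plate's window, 28 mm wide (x).
- nose (a point): On the keeper, moves with it: middle of the window's -y edge (y -48 mm when open), mid-thickness. This nose slides along +y over the plunger's -y end as the keeper closes; it runs into the side of a plunger that is not fully pushed down.
- bar_push (a point): On the keeper, moves with it: middle of the -y face of the stirrup's cross-bar (y +10, z 81 mm when open). The stirrup: two posts (x = +-16 to 23 mm) and a bar over the press cap, 46 mm long (x), 10 mm thick (y), z 76 to 86 mm. A fingertip pressing the cap on this -y side of the bar can slide along the cap and push the bar along +y.
- nipple: loose threaded pipe nipple standing upright, 48 mm in diameter, 85 mm high; origin at its underside
- reducer: loose reducing coupler standing, 60 mm in diameter below, 44 above, 55 mm high; origin at its underside
- union: loose union, hexagonal foot 56 mm wide, 46 mm high; origin at its underside
- pipecap: loose round pipe cap, 52 mm in diameter, 32 mm high; origin at its underside
- elbow: loose elbow lying flat, 41 mm high, its arms 42 mm long along its x and y; origin under its corner
- tee: loose tee lying flat, 72 mm along x, branch 36 mm along y, 42 mm high; origin under its middle
- wrench: loose wrench lying flat along its x, 180 mm long; origin at the middle of its underside
- pipe: loose short pipe lying in the V rest, 27 mm in diameter, 170 mm long along its x; origin at its centre

How it is judged:
By the outcome, as a careful person would: the job done as asked, in the order asked, and still so for the second after the job is handed in, with the robot touching nothing.
It also fails if it takes over 61 s, if anything falls off the work surface, if the arm or the gripper's body presses on something with over 40 N, if the wrist force passes 120 N, or if a joint passes its speed limit or range.

## Working session

There is one attempt and no reset: what is moved stays moved. The work goes in short steps, Python scripts to look and compute and a tool call to move; the robot and the scene stay as the last step left them, time stands still between calls to the robot, and variables do not carry over. Pictures are saved under pics/ and viewed, and the job is handed in when it is done.

Besides the shell and the picture viewer there is one more tool, called after "Call:" by a JSON object that holds its "fn" and its "kwargs". jog_arm: Moves the arm, as the interface text tells. Its arguments: {"type":"object","properties":{"series":{"type":"array","items":{"type":"array"}},"squeeze":{"type":"number"}},"required":["series"]}

```bash
ls; mkdir -p pics; python3 - <<'E'
from cell import status, eyes, job
import cv2,numpy as np
print(status.observe())
for n in ("scene","top","wrist"):
    d=eyes.read_camera(n)
    cv2.imwrite(f"pics/{n}0.png",d["img"][:,:,::-1]); np.savez(f"{n}0.npz",**d)
    print(n,[(k,np.round(d[k],4).tolist()) for k in d if k not in("img","range_z")])
E
```

```text
pics
{'time': 0.0, 'qpos': array([-1.34899877e+00,  3.42713640e-01,  1.52507071e+00,  2.42451540e-05,
        1.27538859e+00, -1.46018947e-01]), 'qvel': array([-4.70700718e-04,  2.62799715e-03, -6.56976083e-05, -5.24806375e-04,
        9.87451442e-04,  2.87047463e-06]), 'joint_efforts': array([-2.10969010e-04, -4.31245708e+01, -2.44217259e+01,  7.17471843e-02,
        5.61016321e-02, -1.38924315e-04]), 'tool_pos': array([ 0.18870206, -0.4894556 ,  0.22603094]), 'tool_rot': array([-3.14003256e+00, -2.52869683e-04,  3.67809228e-01]), 'contact_force': array([-0.48846529,  0.48290161, -0.18073628]), 'torque': array([ 0.01481025, -0.01561928,  0.01119935]), 'opening': 0.09200969445403996}
scene [('camera_matrix', [[594.4374, 0.0, 329.1523], [0.0, 594.4374, 234.7153], [0.0, 0.0, 1.0]]), ('k1', -0.125), ('T', [[-0.634, 0.4314, -0.6418, 1.2303], [0.7732, 0.3373, -0.5371, 0.6106], [-0.0153, -0.8367, -0.5474, 0.6705], [0.0, 0.0, 0.0, 1.0]])]
top [('camera_matrix', [[509.6831, 0.0, 325.2537], [0.0, 509.6831, 233.3154], [0.0, 0.0, 1.0]]), ('k1', -0.0711), ('T', [[0.0026, -0.9929, 0.1186, 0.4411], [-1.0, -0.0017, 0.0075, 0.0324], [-0.0073, -0.1186, -0.9929, 0.9663], [0.0, 0.0, 0.0, 1.0]])]
wrist [('camera_matrix', [[409.1106, 0.0, 322.9801], [0.0, 409.1106, 235.8489], [0.0, 0.0, 1.0]]), ('k1', -0.0835), ('tool_from_camera', [[0.0004, -0.9657, -0.2596, 0.0687], [1.0, 0.0003, 0.0005, -0.0005], [-0.0004, -0.2596, 0.9657, -0.1596], [0.0, 0.0, 0.0, 1.0]])]
```

View pics/scene0.png

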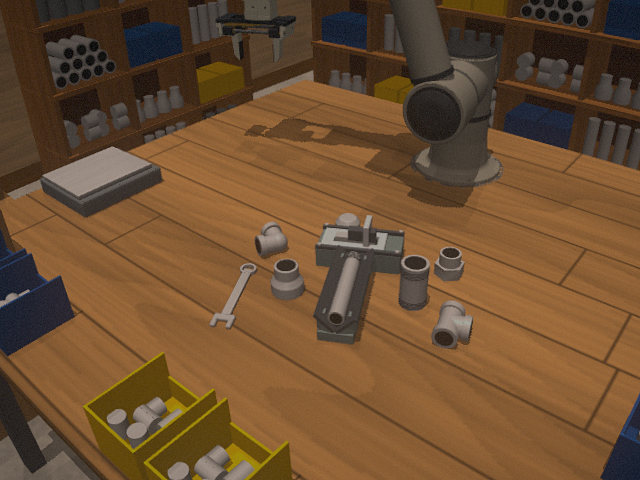

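View pics/top0.png

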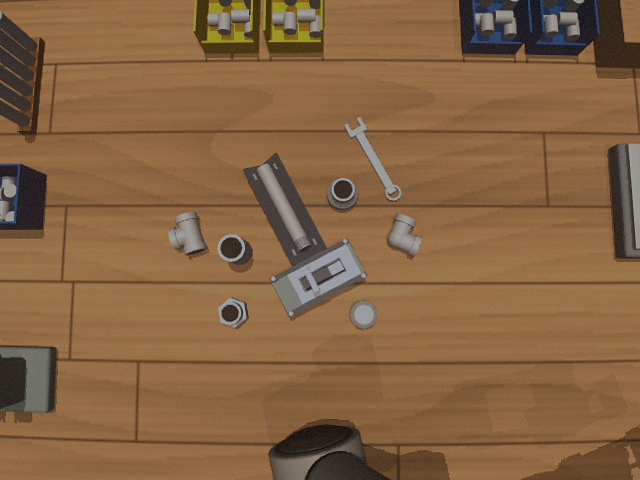

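The top view shows the stop housing at about (320,278). The V rest points up-left, so +y runs left-down, and the bar is near (312,283). Next I'll get its pose.

```bash
cat > h.py <<'E'
import numpy as np,cv2
def cloud(d,T=None):
    K=d["camera_matrix"];k1=float(d["k1"]);T=d["T"] if T is None else T
    h,w=d["range_z"].shape
    u,v=np.meshgrid(np.arange(w),np.arange(h))
    p=np.stack([u.ravel(),v.ravel()],1).astype(np.float64).reshape(-1,1,2)
    n=cv2.undistortPoints(p,K,np.array([k1,0,0,0,0.])).reshape(h,w,2)
    z=d["range_z"]
    P=np.stack([n[...,0]*z,n[...,1]*z,z],-1)
    return P@T[:3,:3].T+T[:3,3]
def proj(d,X,T=None):
    T=d["T"] if T is None else T
    Ti=np.linalg.inv(T)
    r,_=cv2.Rodrigues(Ti[:3,:3])
    return cv2.projectPoints(np.asarray(X,float).reshape(-1,1,3),r,Ti[:3,3],d["camera_matrix"],np.array([float(d["k1"]),0,0,0,0.]))[0].reshape(-1,2)
E
python3 - <<'E'
import numpy as np,cv2
from h import *
d=dict(np.load("top0.npz")); X=cloud(d)
im=d["img"][215:345,215:405,::-1]
cv2.imwrite("pics/topcrop.png",cv2.resize(im,None,fx=4,fy=4,interpolation=cv2.INTER_CUBIC))
print(np.median(X[300:,400:600,2]))
# housing band
for (u,v) in [(320,278),(283,295),(358,262),(295,290),(300,245),(335,267),(340,265),(312,283)]: print(u,v,np.round(X[v,u],4))
E
```

```text
0.00023941351983369774
320 278 [0.4693 0.0482 0.0676]
283 295 [0.4393 0.1155 0.0402]
358 262 [ 0.4996 -0.0205  0.0366]
295 290 [0.4484 0.0935 0.0454]
300 245 [0.5289 0.0846 0.054 ]
335 267 [0.4896 0.0216 0.0516]
340 265 [0.4933 0.0126 0.0492]
312 283 [0.4601 0.0616 0.0861]
```

View pics/topcrop.png

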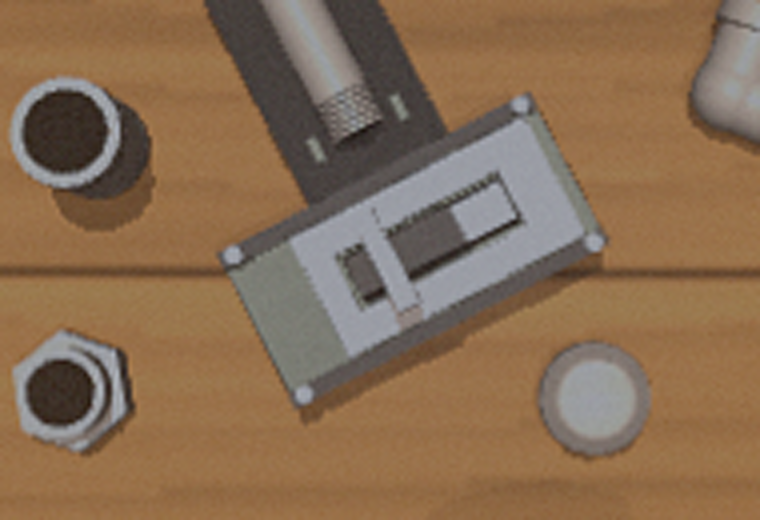

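```bash
cat >> h.py <<'E'
def stopT(x,y,a):
    c,s=np.cos(a),np.sin(a)
    T=np.eye(4);T[:2,:2]=[[c,-s],[s,c]];T[:2,3]=[x,y];return T
def tf(T,P): P=np.asarray(P,float)*1e-3; return P@T[:3,:3].T+T[:3,3]
def box(x0,x1,y0,y1,z): return [(x0,y0,z),(x1,y0,z),(x1,y1,z),(x0,y1,z)]
def overlay(d,T,q,name,crop,f,camT=None):
    u0,v0,u1,v1=crop
    im=cv2.resize(np.ascontiguousarray(d["img"][v0:v1,u0:u1,::-1]),None,fx=f,fy=f,interpolation=cv2.INTER_CUBIC)
    k=q*1e3
    for B,c in [(box(-39,39,-77,83,47),(0,0,255)),(box(-9,9,-45,32,52),(0,255,0)),(box(-23,23,10+k,20+k,86),(255,0,0)),(box(-14,14,-48+k,34+k,45),(0,255,255)),(box(-9,9,-20,32,66),(255,0,255))]:
        p=(proj(d,tf(T,B),camT)-[u0,v0]+.5)*f
        cv2.polylines(im,[np.round(p).astype(int)],True,c,1)
    cv2.imwrite(name,im)
E
python3 - <<'E'
import numpy as np,cv2
from h import *
from scipy.optimize import least_squares
d=dict(np.load("top0.npz")); 
px=np.array([(528,95),(220,258),(300,408),(608,240)])/4+[215,215]-.5
B=[(39,-77,47),(39,83,47),(-39,83,47),(-39,-77,47)]
r=least_squares(lambda p:(proj(d,tf(stopT(*p),B))-px).ravel(),[0.47,0.05,0.45])
print(r.x,r.fun)
np.save("pose.npy",r.x)
overlay(d,stopT(*r.x),0.002,"pics/ov1.png",(215,215,405,345),4)
X=cloud(d).reshape(-1,3);T=stopT(*r.x)
L=(X-T[:3,3])@T[:3,:3]*1e3
m=(L[:,2]>78)&(L[:,2]<95)&(abs(L[:,0])<30)&(abs(L[:,1])<80);print("bar",m.sum(),L[m].min(0),L[m].max(0),np.median(L[m],0))
m=(L[:,2]>56)&(abs(L[:,0])<7)&(L[:,1]>-18)&(L[:,1]<8);print("cap",m.sum(),np.median(L[m],0) if m.any() else 0)
m=(abs(L[:,0])<7)&(L[:,1]>-42)&(L[:,1]<-24);print("rail",m.sum(),np.median(L[m],0))
m=(abs(L[:,0])<28)&(L[:,1]>65)&(L[:,1]<78);print("housing",m.sum(),np.median(L[m],0))
for x,y,n in [(231,248,'nip'),(233,313,'un')]: pass
E
```

```text
[0.47332146 0.04934247 0.49626154] [ 0.29315054 -1.2582517  -0.75965777 -0.12074572 -0.54328191  0.92158171
  1.01098812  0.40091738]
bar 157 [-22.74384532  10.995589    80.40773602] [22.826888   21.17188914 89.86644706] [-0.39566024 15.84605842 85.92295771]
cap 115 [ 0.20282637 -4.92506638 67.94734515]
rail 80 [  0.1899257  -32.86078013  51.63759437]
housing 224 [-0.18422192 71.39046499 39.70939191]
```

View pics/ov1.png

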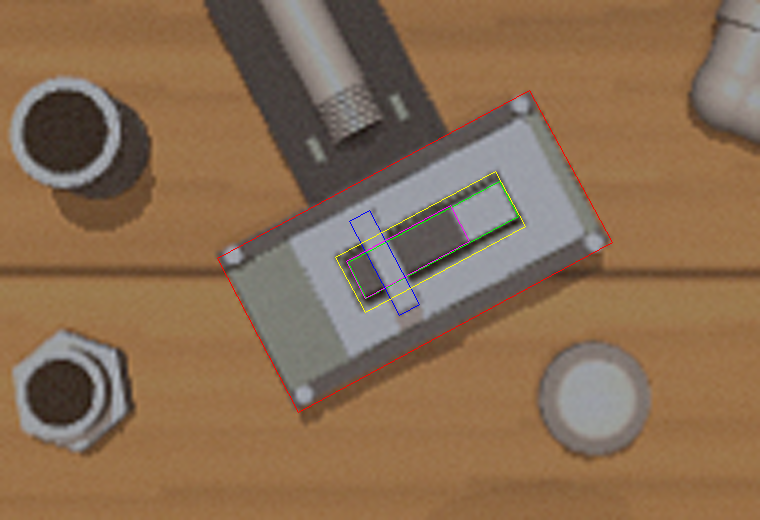

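```bash
cat >> h.py <<'E'
from scipy.spatial.transform import Rotation as R
def plan(s,target,yaw):
    Rt=R.from_euler('xyz',s["tool_rot"])
    Rg=R.from_euler('xyz',[np.pi,0,yaw])
    return np.round(Rt.inv().apply(np.array(target)-s["tool_pos"]),4),np.round((Rt.inv()*Rg).as_rotvec(),4)
E
python3 - <<'E'
from cell import status
from h import *
p=np.load("pose.npy");T=stopT(*p);t=tf(T,[(0,-6,62)])[0];print(t)
t[2]=0.2
print(plan(status.observe(),t,p[2]+np.pi/2))
E
```

```text
[0.47617831 0.04406626 0.062     ]
(array([ 0.4601, -0.3946,  0.0267]), array([-7.0000e-04, -1.1000e-03, -1.6992e+00]))
```

Call:
{"fn": "jog_arm", "kwargs": {"series": [[-1, [0.46, -0.395, 0.02], [0, 0, -1.7]], [-1, [0.46, -0.395, 0.02], [0, 0, -1.7]], [-1, [0.46, -0.395, 0.02], [0, 0, -1.7]], [-1, [0.46, -0.395, 0.02], [0, 0, -1.7]], [-1, [0.46, -0.395, 0.02], [0, 0, -1.7]], [-1, [0.46, -0.395, 0.02], [0, 0, -1.7]], [-1, [0.46, -0.395, 0.02], [0, 0, -1.7]], [-1, [0.46, -0.395, 0.02], [0, 0, -1.7]], [-1, [0.46, -0.395, 0.02], [0, 0, -1.7]], [-1, [0.46, -0.395, 0.02], [0, 0, -1.7]], [-1, [0.46, -0.395, 0.02], [0, 0, -1.7]], [-1, [0.46, -0.395, 0.02], [0, 0, -1.7]]], "squeeze": 20}}

```text
time: 1.15
tool_pos: [0.4259, -0.0477, 0.2102]
tool_rot: [3.141, 0.0, 1.874]
contact_force: [0.5, -0.6, 0.2]
opening: 0.0162
```

```bash
cat > pl.py <<'E'
from cell import status
from h import *
import sys
p=np.load("pose.npy");T=stopT(*p);x,y,z=map(float,sys.argv[1:4])
t=tf(T,[(x,y,z)])[0]
s=status.observe()
print(s["time"],s["tool_pos"],s["tool_rot"],s["contact_force"],s["opening"])
print("stop frame mm",np.round((s["tool_pos"]-T[:3,3])@T[:3,:3]*1e3,2),"F",np.round(s["contact_force"]@T[:3,:3],2))
print(plan(s,t,p[2]+np.pi/2))
E
python3 pl.py 0 -6 200
```

```text
1.15 [ 0.42593779 -0.04766937  0.21021105] [3.14146736e+00 2.39957155e-04 1.87401045e+00] [ 0.46462111 -0.57172514  0.19079406] 0.016222003121767546
stop frame mm [-87.86 -62.75 210.21] F [ 0.14 -0.72  0.19]
(array([0.0726, 0.0753, 0.0102]), array([ 1.00e-04,  3.00e-04, -1.93e-01]))
```

Call:
{"fn": "jog_arm", "kwargs": {"series": [[-1, [0.0726, 0.0753, 0.01], [0, 0, -0.193]], [-1, [0.0726, 0.0753, 0.01], [0, 0, -0.193]], [-1, [0.0726, 0.0753, 0.01], [0, 0, -0.193]], [-1, [0.0726, 0.0753, 0.01], [0, 0, -0.193]], [-1, [0.0726, 0.0753, 0.01], [0, 0, -0.193]], [-1, [0.0726, 0.0753, 0.01], [0, 0, -0.193]], [-1, [0.0726, 0.0753, 0.01], [0, 0, -0.193]]]}}

```text
time: 1.73
tool_pos: [0.4758, 0.0407, 0.2003]
tool_rot: [-3.141, 0.0, 2.059]
contact_force: [-0.6, -0.7, -0.6]
opening: 0.0007
```

```bash
python3 pl.py 0 -6 110; python3 - <<'E'
from cell import status,eyes
from h import *
s=status.observe();d=eyes.read_camera("wrist")
W=np.eye(4);W[:3,:3]=R.from_euler('xyz',s["tool_rot"]).as_matrix();W[:3,3]=s["tool_pos"];W=W@d["tool_from_camera"]
overlay(d,stopT(*np.load("pose.npy")),0.001,"pics/w1.png",(0,0,640,480),1.25,W)
E
```

```text
1.7333 [0.47582302 0.04067889 0.20026539] [-3.14115902e+00  1.84016415e-04  2.05938865e+00] [-0.56105381 -0.70887027 -0.56226872] 0.0007364752664437942
stop frame mm [ -1.93  -8.81 200.27] F [-0.83 -0.36 -0.56]
(array([0.0028, 0.0019, 0.0903]), array([-0.0004,  0.0002, -0.0077]))
```

View pics/w1.png

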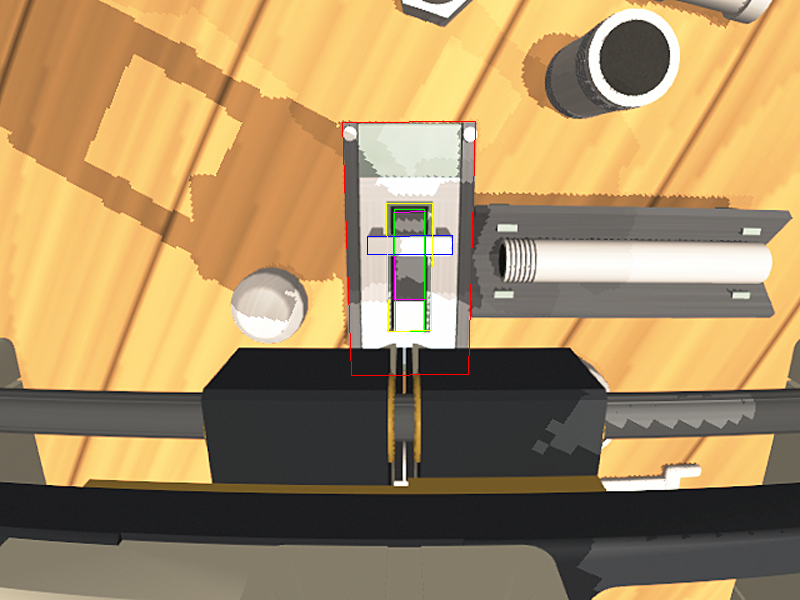

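```bash
python3 - <<'E'
from cell import status,eyes
from h import *
d=eyes.read_camera("wrist")
X=cloud(d,d["tool_from_camera"])*1e3
for r in range(268,400,6): print(r,[np.round(X[r,c],0).tolist() for c in (312,318,323,330)], np.round(X[r,250],0))
E
```

```text
268 [[-41.0, -10.0, 154.0], [-41.0, -5.0, 154.0], [-41.0, -1.0, 155.0], [-41.0, 5.0, 155.0]] [-57. -69. 198.]
274 [[11.0, -5.0, -1.0], [-46.0, -5.0, 154.0], [-46.0, -1.0, 154.0], [12.0, 2.0, -2.0]] [-64. -69. 200.]
280 [[12.0, -5.0, -9.0], [10.0, -3.0, -5.0], [-51.0, -1.0, 153.0], [11.0, 2.0, -8.0]] [ 37. -17. -73.]
286 [[12.0, -5.0, -16.0], [10.0, -3.0, -12.0], [-57.0, -1.0, 154.0], [12.0, 2.0, -15.0]] [ 37. -17. -77.]
292 [[11.0, -5.0, -20.0], [10.0, -3.0, -18.0], [-64.0, -1.0, 158.0], [11.0, 2.0, -20.0]] [ 37. -16. -81.]
298 [[35.0, -3.0, -79.0], [10.0, -3.0, -23.0], [-87.0, -1.0, 199.0], [12.0, 2.0, -27.0]] [ 37. -16. -83.]
304 [[35.0, -3.0, -83.0], [10.0, -3.0, -28.0], [-93.0, -1.0, 199.0], [33.0, 1.0, -78.0]] [ 37. -15. -87.]
310 [[34.0, -3.0, -84.0], [10.0, -3.0, -33.0], [-99.0, -1.0, 198.0], [31.0, 1.0, -77.0]] [ 36. -15. -89.]
316 [[34.0, -3.0, -86.0], [31.0, -2.0, -80.0], [32.0, -1.0, -81.0], [31.0, 1.0, -81.0]] [ 36. -15. -90.]
322 [[32.0, -3.0, -85.0], [31.0, -2.0, -83.0], [31.0, -1.0, -83.0], [31.0, 1.0, -82.0]] [ 35. -14. -91.]
328 [[32.0, -3.0, -87.0], [30.0, -2.0, -83
[... 530 characters left out ...]
-137.0, -1.0, 174.0], [20.0, 1.0, -79.0]] [ 28. -15. -92.]
364 [[25.0, -3.0, -88.0], [-1.0, -2.0, -48.0], [-139.0, -1.0, 168.0], [-1.0, 1.0, -48.0]] [ 26. -15. -91.]
370 [[19.0, -3.0, -81.0], [-4.0, -2.0, -48.0], [-144.0, -1.0, 166.0], [-4.0, 1.0, -47.0]] [ 25. -15. -91.]
376 [[17.0, -3.0, -81.0], [-6.0, -2.0, -47.0], [-149.0, -1.0, 163.0], [-5.0, 1.0, -49.0]] [ 24. -15. -91.]
382 [[14.0, -3.0, -80.0], [-8.0, -2.0, -47.0], [-155.0, -1.0, 163.0], [22.0, 0.0, -91.0]] [ 23. -15. -92.]
388 [[14.0, -3.0, -81.0], [-162.0, -5.0, 163.0], [-163.0, -1.0, 165.0], [23.0, 0.0, -93.0]] [ 22. -15. -93.]
394 [[22.0, -3.0, -95.0], [23.0, -2.0, -95.0], [22.0, -1.0, -95.0], [22.0, 0.0, -94.0]] [ 23. -14. -95.]
```

Call:
{"fn": "jog_arm", "kwargs": {"series": [[-1, [0.003, 0.002, 0.035], [0, 0, -0.0077]], [-1, [0.003, 0.002, 0.07], [0, 0, -0.0077]], [-1, [0.003, 0.002, 0.09], [0, 0, -0.0077]], [-1, [0.003, 0.002, 0.105], [0, 0, -0.0077]], [-1, [0.003, 0.002, 0.115], [0, 0, -0.0077]], [-1, [0.003, 0.002, 0.12], [0, 0, -0.0077]], [-1, [0.003, 0.002, 0.12], [0, 0, -0.0077]], [-1, [0.003, 0.002, 0.12], [0, 0, -0.0077]], [-1, [0.003, 0.002, 0.12], [0, 0, -0.0077]]]}}

```text
time: 2.58
tool_pos: [0.4772, 0.0449, 0.0811]
tool_rot: [3.14, 0.001, 2.068]
contact_force: [-0.4, 0.1, -0.2]
opening: 0.0004
```

```bash
python3 pl.py 0 -6 70
```

```text
2.5833 [0.47720746 0.04493999 0.08107669] [3.14022184e+00 9.81636404e-04 2.06802344e+00] [-0.38491269  0.10722892 -0.18238194] 0.00041804716879112155
stop frame mm [ 1.32 -5.72 81.08] F [-0.29  0.28 -0.18]
(array([-0.0003, -0.0013,  0.0111]), array([0.0014, 0.001 , 0.001 ]))
```

Call:
{"fn": "jog_arm", "kwargs": {"series": [[-1, [0, -0.001, 0.004], [0.001, 0.001, 0]], [-1, [0, -0.001, 0.008], [0.001, 0.001, 0]], [-1, [0, -0.001, 0.01], [0.001, 0.001, 0]], [-1, [0, -0.001, 0.01], [0.001, 0.001, 0]], [-1, [0, -0.001, 0.01], [0.001, 0.001, 0]], [-1, [0, -0.001, 0.01], [0.001, 0.001, 0]]]}}

```text
time: 3.08
tool_pos: [0.4758, 0.0448, 0.0703]
tool_rot: [-3.141, -0.001, 2.069]
contact_force: [-0.3, 0.5, -0.6]
opening: 0.0002
```

Call:
{"fn": "jog_arm", "kwargs": {"series": [[-1, [0, 0, 0.0005], [0, 0, 0]], [-1, [0, 0, 0.001], [0, 0, 0]], [-1, [0, 0, 0.001], [0, 0, 0]], [-1, [0, 0, 0.001], [0, 0, 0]]]}}

```text
time: 3.42
tool_pos: [0.4757, 0.0448, 0.0692]
tool_rot: [-3.141, -0.001, 2.069]
contact_force: [-0.0, 0.5, 0.4]
opening: 0.0005
```

Call:
{"fn": "jog_arm", "kwargs": {"series": [[-1, [0, 0, 0.0005], [0, 0, 0]], [-1, [0, 0, 0.001], [0, 0, 0]], [-1, [0, 0, 0.001], [0, 0, 0]], [-1, [0, 0, 0.001], [0, 0, 0]]]}}

```text
time: 3.75
tool_pos: [0.4758, 0.0447, 0.0683]
tool_rot: [-3.141, -0.001, 2.069]
contact_force: [-0.9, 0.6, 3.0]
opening: 0.0007
```

Call:
{"fn": "jog_arm", "kwargs": {"series": [[-1, [0, 0, 0.0005], [0, 0, 0]], [-1, [0, 0, 0.001], [0, 0, 0]], [-1, [0, 0, 0.001], [0, 0, 0]], [-1, [0, 0, 0.001], [0, 0, 0]]]}}

```text
time: 4.08
tool_pos: [0.4758, 0.0448, 0.0673]
tool_rot: [-3.141, -0.001, 2.069]
contact_force: [-0.8, 0.3, 4.8]
opening: 0.0008
```

Call:
{"fn": "jog_arm", "kwargs": {"series": [[-1, [0, 0, 0.001], [0, 0, 0]], [-1, [0, 0, 0.002], [0, 0, 0]], [-1, [0, 0, 0.003], [0, 0, 0]], [-1, [0, 0, 0.004], [0, 0, 0]], [-1, [0, 0, 0.005], [0, 0, 0]], [-1, [0, 0, 0.005], [0, 0, 0]], [-1, [0, 0, 0.005], [0, 0, 0]]]}}

```text
time: 4.67
tool_pos: [0.4759, 0.0447, 0.0623]
tool_rot: [-3.141, -0.001, 2.068]
contact_force: [-0.8, 0.3, 5.9]
opening: 0.0002
```

Call:
{"fn": "jog_arm", "kwargs": {"series": [[-1, [0, 0, 0.001], [0, 0, 0]], [-1, [0, 0, 0.002], [0, 0, 0]], [-1, [0, 0, 0.003], [0, 0, 0]], [-1, [0, 0, 0.004], [0, 0, 0]], [-1, [0, 0, 0.005], [0, 0, 0]], [-1, [0, 0, 0.005], [0, 0, 0]], [-1, [0, 0, 0.005], [0, 0, 0]]]}}

```text
time: 5.25
tool_pos: [0.4759, 0.0447, 0.0574]
tool_rot: [-3.141, -0.001, 2.069]
contact_force: [-1.1, -0.7, 8.4]
opening: 0.0007
```

Call:
{"fn": "jog_arm", "kwargs": {"series": [[-1, [0, 0, 0.0005], [0, 0, 0]], [-1, [0, 0, 0.001], [0, 0, 0]], [-1, [0, 0, 0.001], [0, 0, 0]], [-1, [0, 0, 0.001], [0, 0, 0]]]}}

```text
time: 5.58
tool_pos: [0.4759, 0.0447, 0.0565]
tool_rot: [-3.141, -0.001, 2.069]
contact_force: [-1.9, 0.4, 8.4]
opening: 0.0005
```

Call:
{"fn": "jog_arm", "kwargs": {"series": [[-1, [0, 0, 0.0005], [0, 0, 0]], [-1, [0, 0, 0.0008], [0, 0, 0]], [-1, [0, 0, 0.0008], [0, 0, 0]], [-1, [0, 0, 0.0008], [0, 0, 0]]]}}

```text
time: 5.92
tool_pos: [0.4758, 0.0448, 0.0557]
tool_rot: [-3.141, -0.001, 2.069]
contact_force: [-2.0, 1.2, 9.5]
opening: 0.0003
```

Call:
{"fn": "jog_arm", "kwargs": {"series": [[-1, [0, 0, 0.0002], [0, 0, 0]], [-1, [0, 0, 0.0004], [0, 0, 0]], [-1, [0, 0, 0.0004], [0, 0, 0]], [-1, [0, 0, 0.0004], [0, 0, 0]]]}}

```text
time: 6.25
tool_pos: [0.4759, 0.0447, 0.0554]
tool_rot: [-3.141, -0.001, 2.069]
contact_force: [-1.0, -0.2, 8.4]
opening: 0.0004
```

```bash
python3 pl.py 0 2 55.2;python3 - <<'E'
from cell import status,eyes
from h import *
d=eyes.read_camera("top");s=status.observe();print(s["contact_force"])
T=stopT(*np.load("pose.npy"))
X=cloud(d).reshape(-1,3)
L=(X-T[:3,3])@T[:3,:3]*1e3
m=(abs(L[:,0])<7)&(L[:,1]>-42)&(L[:,1]<-24);print("rail",m.sum(),np.median(L[m],0),L[m][:,2].std())
overlay(d,T,0.001,"pics/t2.png",(215,215,405,345),4)
d=eyes.read_camera("scene");cv2.imwrite("pics/s2.png",cv2.resize(d["img"][200:340,280:480,::-1],None,fx=4,fy=4,interpolation=cv2.INTER_CUBIC))
E
```

```text
6.25 [0.47585883 0.04472546 0.05535391] [-3.14092984e+00 -6.15505324e-04  2.06851781e+00] [-0.9677604  -0.18021449  8.40643781] 0.0004469224493729897
stop frame mm [ 3.000e-02 -5.270e+00  5.535e+01] F [-0.94  0.3   8.41]
(array([ 0.0073, -0.    ,  0.0002]), array([-0.0007, -0.0006,  0.0015]))
[-1.96728264  0.1828856   9.35847193]
rail 203 [-2.09926287e-03 -3.27762294e+01  4.12529236e+02] 1.938385381611653
```

View pics/s2.png

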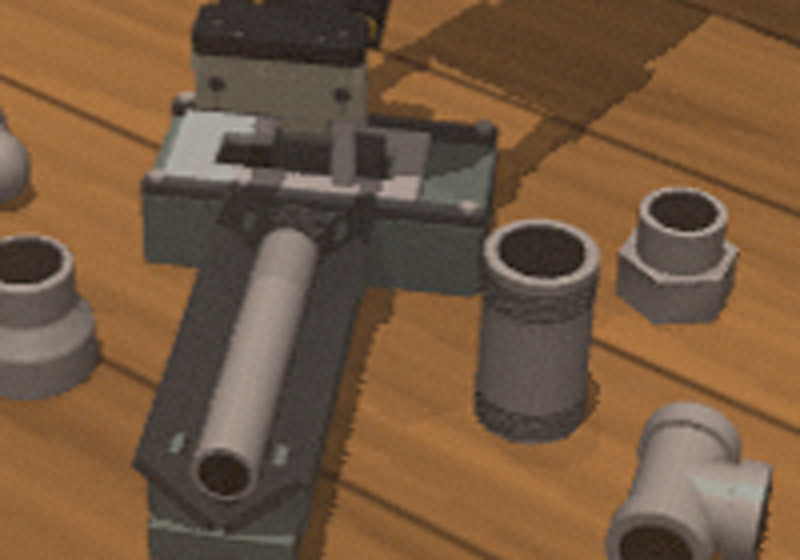

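Call:
{"fn": "jog_arm", "kwargs": {"series": [[-1, [0.001, 0, 0], [0, 0, 0]], [-1, [0.002, 0, 0], [0, 0, 0]], [-1, [0.003, 0, 0], [0, 0, 0]], [-1, [0.004, 0, 0], [0, 0, 0]], [-1, [0.005, 0, 0], [0, 0, 0]], [-1, [0.006, 0, 0], [0, 0, 0]], [-1, [0.007, 0, 0], [0, 0, 0]], [-1, [0.008, 0, 0], [0, 0, 0]], [-1, [0.008, 0, 0], [0, 0, 0]]]}}

```text
time: 7.1
tool_pos: [0.4743, 0.0504, 0.056]
tool_rot: [3.139, 0.004, 2.069]
contact_force: [2.4, -7.6, 8.7]
opening: 0.0008
```

```bash
python3 pl.py 0 10 55.2
```

```text
7.1 [0.47428288 0.05039508 0.05595981] [3.13899972 0.00357858 2.06887859] [ 2.43015886 -7.59775655  8.66586033] 0.0007831468332666067
stop frame mm [ 1.35  0.47 55.96] F [-1.48 -7.84  8.67]
(array([ 0.0095, -0.0013,  0.0007]), array([0.0026, 0.0036, 0.0018]))
```

Call:
{"fn": "jog_arm", "kwargs": {"series": [[-1, [0, 0, 0.0004], [0, 0, 0]], [-1, [0, 0, 0.0008], [0, 0, 0]], [-1, [0, 0, 0.001], [0, 0, 0]], [-1, [0, 0, 0.001], [0, 0, 0]]]}}

```text
time: 7.43
tool_pos: [0.4743, 0.0504, 0.0551]
tool_rot: [3.139, 0.003, 2.069]
contact_force: [2.5, -6.8, 9.3]
opening: 0.0006
```

Call:
{"fn": "jog_arm", "kwargs": {"series": [[-1, [0.0006, 0, 0], [0, 0, 0]], [-1, [0.0012, 0, 0], [0, 0, 0]], [-1, [0.002, 0, 0], [0, 0, 0]], [-1, [0.002, 0, 0], [0, 0, 0]]]}}

```text
time: 7.77
tool_pos: [0.4736, 0.0521, 0.0551]
tool_rot: [3.139, 0.004, 2.069]
contact_force: [1.7, -7.7, 8.2]
opening: 0.0004
```

```bash
python3 pl.py 0 10 55.2
```

```text
7.7667 [0.47357604 0.05207225 0.05511807] [3.13854996 0.0039238  2.0688534 ] [ 1.71492011 -7.66913658  8.24415528] 0.0003811638027913961
stop frame mm [ 1.52  2.28 55.12] F [-2.14 -7.56  8.24]
(array([ 0.0077, -0.0015, -0.0001]), array([0.003 , 0.0039, 0.0018]))
```

Call:
{"fn": "jog_arm", "kwargs": {"series": [[-1, [0.001, -0.0005, 0.0001], [0, 0, 0]], [-1, [0.002, -0.001, 0.0002], [0, 0, 0]], [-1, [0.003, -0.0012, 0.0003], [0, 0, 0]], [-1, [0.004, -0.0012, 0.0003], [0, 0, 0]], [-1, [0.004, -0.0012, 0.0003], [0, 0, 0]]]}}

```text
time: 8.18
tool_pos: [0.4718, 0.0552, 0.0551]
tool_rot: [3.136, 0.005, 2.069]
contact_force: [5.9, -6.2, 9.1]
opening: 0.0002
```

```bash
python3 pl.py 0 20 55.2; python3 - <<'E'
from cell import eyes
from h import *
d=eyes.read_camera("scene");cv2.imwrite("pics/s3.png",cv2.resize(d["img"][200:300,300:440,::-1],None,fx=5,fy=5,interpolation=cv2.INTER_CUBIC))
E
```

```text
8.1833 [0.47179484 0.05522723 0.0551333 ] [3.13605525 0.00488069 2.06860655] [ 5.87047133 -6.22536789  9.14204465] 0.00016862907812116877
stop frame mm [ 1.46  5.9  55.13] F [ 2.2  -8.27  9.14]
(array([ 0.0141, -0.0014, -0.0001]), array([0.0055, 0.0049, 0.0016]))
```

View pics/s3.png

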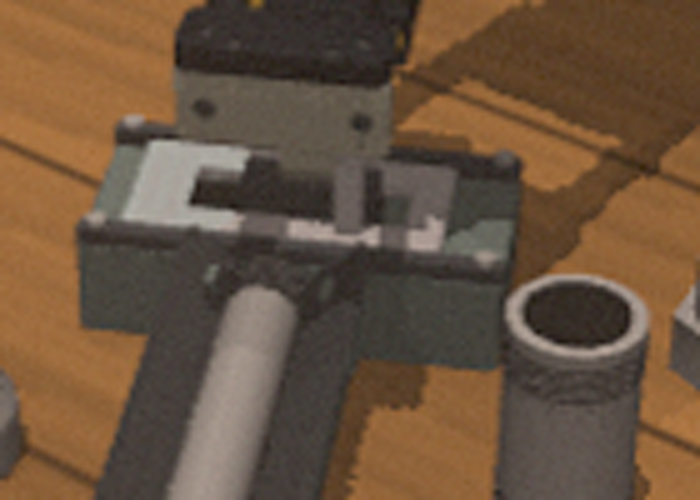

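The keeper is moving: the gap behind it has widened and the force is steady. I'll keep sliding.

Call:
{"fn": "jog_arm", "kwargs": {"series": [[-1, [0.001, 0, 0], [0, 0, 0]], [-1, [0.002, 0, 0], [0, 0, 0]], [-1, [0.003, 0, 0], [0, 0, 0]], [-1, [0.004, 0, 0.0001], [0, 0, 0]], [-1, [0.004, 0, 0.0001], [0, 0, 0]]]}}

```text
time: 8.65
tool_pos: [0.4699, 0.0588, 0.0551]
tool_rot: [3.136, 0.005, 2.069]
contact_force: [5.8, -6.5, 9.6]
opening: 0.0004
```

Call:
{"fn": "jog_arm", "kwargs": {"series": [[-1, [0.001, 0, 0], [0, 0, 0]], [-1, [0.002, 0, 0], [0, 0, 0]], [-1, [0.003, 0, 0], [0, 0, 0]], [-1, [0.004, 0, 0.0001], [0, 0, 0]], [-1, [0.004, 0, 0.0001], [0, 0, 0]]]}}

```text
time: 9.07
tool_pos: [0.4681, 0.0623, 0.0551]
tool_rot: [3.136, 0.005, 2.069]
contact_force: [4.4, -6.3, 9.4]
opening: 0.0009
```

Call:
{"fn": "jog_arm", "kwargs": {"series": [[-1, [0.001, 0, 0], [0, 0, 0]], [-1, [0.002, 0, 0], [0, 0, 0]], [-1, [0.003, 0, 0], [0, 0, 0]], [-1, [0.003, 0, 0.0001], [0, 0, 0]]]}}

```text
time: 9.4
tool_pos: [0.4666, 0.065, 0.055]
tool_rot: [3.136, 0.005, 2.069]
contact_force: [5.6, -7.1, 10.1]
opening: 0.0006
```

```bash
python3 pl.py 0 20 55.2
```

```text
9.4 [0.46664552 0.06497316 0.05501928] [3.13575943 0.00487437 2.0686527 ] [ 5.56762183 -7.0673371  10.07174065] 0.0005890382494857714
stop frame mm [ 1.57 16.92 55.02] F [ 1.53 -8.87 10.07]
(array([ 0.0031, -0.0016, -0.0002]), array([0.0058, 0.0049, 0.0016]))
```

Call:
{"fn": "jog_arm", "kwargs": {"series": [[-1, [0.001, 0, 0], [0, 0, 0]], [-1, [0.002, 0, 0], [0, 0, 0]], [-1, [0.003, 0, 0], [0, 0, 0]], [-1, [0.004, 0, 0], [0, 0, 0]], [-1, [0.004, 0, 0], [0, 0, 0]]]}}

```text
time: 9.82
tool_pos: [0.4647, 0.0685, 0.055]
tool_rot: [3.136, 0.005, 2.069]
contact_force: [5.0, -5.3, 10.4]
opening: 0.0005
```

Call:
{"fn": "jog_arm", "kwargs": {"series": [[-1, [0.0005, 0, 0], [0, 0, 0]], [-1, [0.001, 0, 0], [0, 0, 0]], [-1, [0.001, 0, 0], [0, 0, 0]]]}}

```text
time: 10.07
tool_pos: [0.4643, 0.0693, 0.055]
tool_rot: [3.136, 0.005, 2.069]
contact_force: [5.7, -6.9, 9.5]
opening: 0.0003
```

Call:
{"fn": "jog_arm", "kwargs": {"series": [[-1, [0.0005, 0, 0], [0, 0, 0]], [-1, [0.001, 0, 0], [0, 0, 0]], [-1, [0.001, 0, 0], [0, 0, 0]]]}}

```text
time: 10.32
tool_pos: [0.4644, 0.0694, 0.0551]
tool_rot: [3.135, 0.006, 2.069]
contact_force: [6.9, -12.7, 8.1]
opening: 0.0003
```

```bash
python3 pl.py 0 24 55.2
```

```text
10.3167 [0.46435074 0.06937056 0.05506274] [3.13544046 0.00642432 2.06883564] [  6.8774544  -12.65774805   8.07512008] 0.0002950979025652125
stop frame mm [ 1.65 21.88 55.06] F [  0.02 -14.41   8.08]
(array([ 0.0021, -0.0016, -0.0002]), array([0.0062, 0.0064, 0.0018]))
```

Call:
{"fn": "jog_arm", "kwargs": {"series": [[-1, [0.0004, 0, 0], [0, 0, 0]], [-1, [0.0007, 0, 0], [0, 0, 0]], [-1, [0.0007, 0, 0], [0, 0, 0]]]}}

```text
time: 10.57
tool_pos: [0.4643, 0.0694, 0.0551]
tool_rot: [3.135, 0.007, 2.069]
contact_force: [7.2, -15.6, 7.8]
opening: 0.0005
```

```bash
python3 pl.py 0 24 55.2; python3 - <<'E'
from cell import eyes
from h import *
d=eyes.read_camera("scene")
T=stopT(*np.load("pose.npy"))
overlay(d,T,0.024,"pics/s4.png",(300,200,440,300),5)
E
```

```text
10.5667 [0.46429653 0.06944978 0.05505163] [3.13541833 0.00722162 2.06880917] [  7.23306242 -15.62170156   7.81352681] 0.0005228033752657651
stop frame mm [ 1.64 21.98 55.05] F [ -1.08 -17.18   7.81]
(array([ 0.002 , -0.0016, -0.0002]), array([0.0062, 0.0072, 0.0018]))
```

View pics/s4.png

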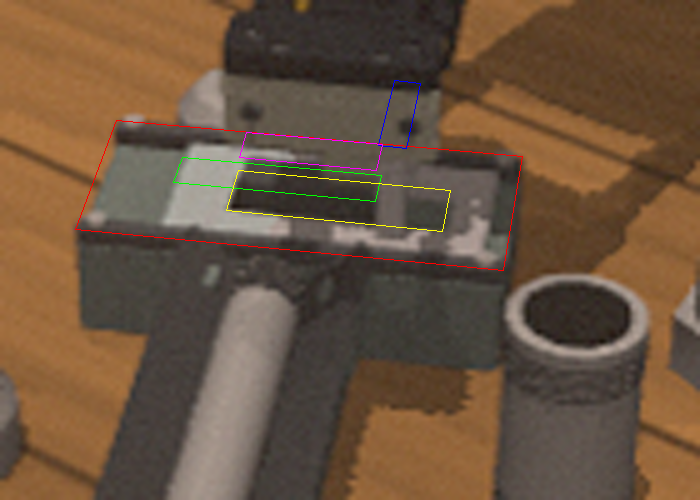

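The keeper is on its end stop: y force has gone from 8 to 17 N with no travel, and the window matches the closed outline. I'll back off from the bar, then lift.

Call:
{"fn": "jog_arm", "kwargs": {"series": [[-1, [-0.001, 0, -0.0001], [0, 0, 0]], [-1, [-0.002, 0, -0.0003], [0, 0, 0]], [-1, [-0.003, 0, -0.0005], [0, 0, 0]], [-1, [-0.004, 0, -0.0007], [0, 0, 0]], [-1, [-0.005, 0, -0.001], [0, 0, 0]], [-1, [-0.006, 0, -0.001], [0, 0, 0]], [-1, [-0.007, 0, -0.001], [0, 0, 0]], [-1, [-0.008, 0, -0.001], [0, 0, 0]], [-1, [-0.009, 0, -0.001], [0, 0, 0]], [-1, [-0.01, 0, -0.001], [0, 0, 0]], [-1, [-0.01, 0, -0.001], [0, 0, 0]]]}}

```text
time: 11.53
tool_pos: [0.4644, 0.0642, 0.0548]
tool_rot: [3.141, -0.002, 2.068]
contact_force: [-1.9, 5.2, 9.9]
opening: 0.0005
```

```bash
python3 pl.py 0 14 60
```

```text
11.5333 [0.46444131 0.064198   0.05477387] [ 3.14143917e+00 -2.04620517e-03  2.06798948e+00] [-1.87597394  5.20153346  9.92757165] 0.00048099631153939674
stop frame mm [-0.74 17.29 54.77] F [0.83 5.47 9.93]
(array([-0.0033,  0.0007, -0.0052]), array([ 0.0002, -0.002 ,  0.0009]))
```

Call:
{"fn": "jog_arm", "kwargs": {"series": [[-1, [0, 0, -0.0005], [0, 0, 0]], [-1, [0, 0, -0.001], [0, 0, 0]], [-1, [0, 0, -0.002], [0, 0, 0]], [-1, [0, 0, -0.003], [0, 0, 0]], [-1, [0, 0, -0.004], [0, 0, 0]], [-1, [0, 0, -0.005], [0, 0, 0]], [-1, [0, 0, -0.007], [0, 0, 0]], [-1, [0, 0, -0.01], [0, 0, 0]], [-1, [0, 0, -0.01], [0, 0, 0]]]}}

```text
time: 12.28
tool_pos: [0.4647, 0.0632, 0.0649]
tool_rot: [-3.141, -0.0, 2.068]
contact_force: [-0.3, 0.2, 0.6]
opening: 0.0003
```

Call:
{"fn": "jog_arm", "kwargs": {"series": [[-1, [0, 0, -0.015], [0, 0, 0]], [-1, [0, 0, -0.03], [0, 0, 0]], [-1, [0, 0, -0.06], [0, 0, 0]], [-1, [0, 0, -0.1], [0, 0, 0]], [-1, [-0.03, -0.03, -0.13], [0, 0, 0]], [-1, [-0.06, -0.06, -0.15], [0, 0, 0]], [-1, [-0.08, -0.08, -0.15], [0, 0, 0]], [-1, [-0.1, -0.1, -0.15], [0, 0, 0]], [-1, [-0.12, -0.12, -0.15], [0, 0, 0]], [-1, [-0.12, -0.12, -0.15], [0, 0, 0]], [-1, [-0.12, -0.12, -0.15], [0, 0, 0]], [-1, [-0.12, -0.12, -0.15], [0, 0, 0]]]}}

```text
time: 13.28
tool_pos: [0.4164, -0.0991, 0.2144]
tool_rot: [-3.141, -0.001, 2.068]
contact_force: [-1.1, 0.9, -0.0]
opening: 0.0004
```

```bash
python3 pl.py 0 14 60;python3 - <<'E'
from cell import eyes
from h import *
T=stopT(*np.load("pose.npy"))
d=eyes.read_camera("scene")
overlay(d,T,0.024,"pics/s5.png",(300,200,440,300),5)
d=eyes.read_camera("top");cv2.imwrite("pics/topfull5.png",d["img"][:,:,::-1]);np.savez("top5.npz",**d)
overlay(d,T,0.024,"pics/t5.png",(215,215,405,345),4)
E
```

```text
13.2833 [ 0.41638302 -0.09912481  0.21441706] [-3.14077211e+00 -1.36122880e-03  2.06783850e+00] [-1.1469818   0.85584915 -0.00291287] 0.0003600423076467485
stop frame mm [-120.76 -103.45  214.42] F [-0.6  1.3 -0. ]
(array([0.1171, 0.121 , 0.1545]), array([-0.0008, -0.0014,  0.0008]))
```

View pics/s5.png

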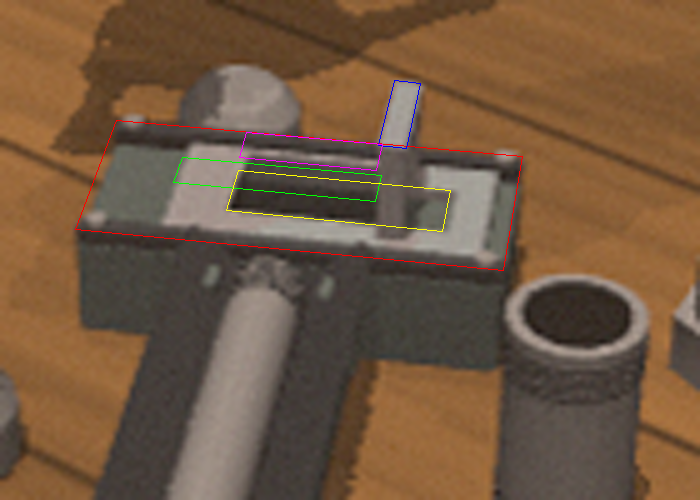

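View pics/topfull5.png

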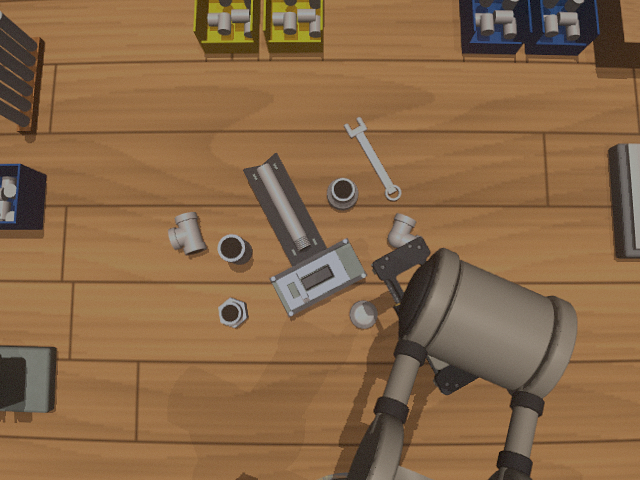

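The scene view shows the bar matching the closed outline at (400,115) and the cap low in the window. In the top view the other objects look unmoved. Next I'll measure the heights and compare the objects before and after.

```bash
python3 - <<'E'
from h import *
T=stopT(*np.load("pose.npy"))
a=dict(np.load("top0.npz"));d=dict(np.load("top5.npz"))
L=(cloud(d).reshape(-1,3)-T[:3,3])@T[:3,:3]*1e3
m=(abs(L[:,0])<6)&(L[:,1]>-17)&(L[:,1]<20);print("cap z",np.median(L[m],0))
m=(L[:,2]>78)&(L[:,2]<95)&(abs(L[:,0])<30)&(abs(L[:,1])<80);print("bar",m.sum(),np.median(L[m],0))
A=cv2.cvtColor(a["img"],6+1);B=cv2.cvtColor(d["img"],7)
for n,(u,v) in dict(nip=(233,249),red=(342,193),union=(233,313),cap=(363,314),elbow=(405,235),tee=(187,235),pipe=(283,207),wrench=(375,160)).items():
    s=slice(v-20,v+20),slice(u-20,u+20)
    print(n,np.round(cv2.phaseCorrelate(A[s].astype(float),B[s].astype(float)),2).tolist() if False else cv2.phaseCorrelate(A[s].astype(np.float64),B[s].astype(np.float64)))
E
```

```text
cap z [-8.48580066e-03  1.51219626e+00  5.63477230e+01]
bar 163 [-0.50222592 38.9937006  85.92448804]
nip ((0.0168686988521749, -0.06414816889192565), 1.0355231798328175)
red ((0.024048446240811927, -0.08122907727032924), 0.9729209684783373)
union ((-0.00452998177719266, -0.04413624162096852), 0.9689380567218158)
cap ((-0.23486795013885953, 0.020777854177673305), 0.5662719664510116)
elbow ((0.7682357882543194, -0.11614006687657508), 0.5792905646228633)
tee ((0.03816061030477158, -0.01220211701653895), 1.005537022100668)
pipe ((0.09650730737713076, 0.09577247916418585), 1.046936651566572)
wrench ((-0.08962169562677502, -0.016184482067245654), 0.9637836896264173)
```

View pics/t5.png

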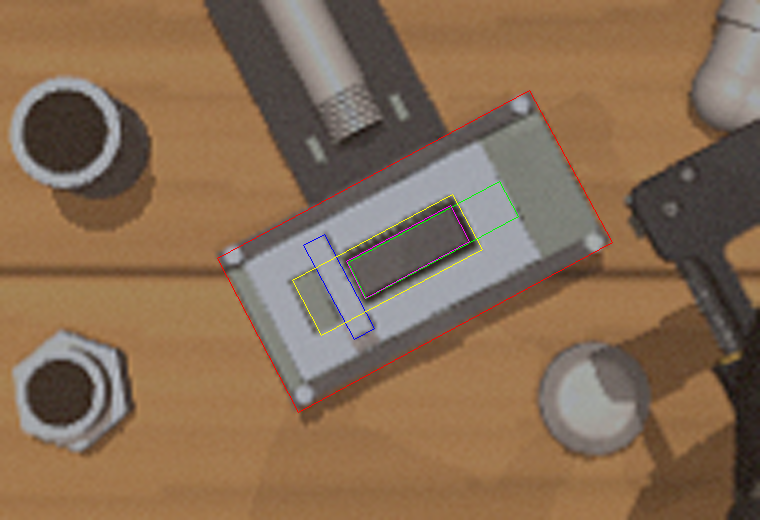

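```bash
python3 -c "
from cell import job
print(job.hand_in())"
```

```text
the job is handed in; nothing more can be done
None
```

The pipe stop is stowed and the job is handed in: the plunger is trapped under the keeper, and the keeper is closed on its end stop.

**How it went:** I pressed the cap down about 13–14 mm with the shut fingertips, having found its top by touch at z ≈ 68–69 mm. While holding it down I slid the stirrup bar along +y. At the end stop the push rose from about 8 to 17 N with no further travel. I then backed off from the bar, lifted straight up and moved the arm clear, with about 13 s used.

**Last checks:**
- **Keeper:** the bar moved 23.2 mm, and the camera outlines match a keeper joint of about 24 mm.
- **Plunger:** after release the cap top is at z ≈ 56.3 mm, about 12 mm below where it started, as expected when trapped. The keeper's nose covers the rail end.
- **Forces:** the largest reading was about 17 N sideways with about 8 N down. Forces were read only at the end of each move call, so a short peak in between could have been missed.
- **Other objects:** the nipple, reducer, union, tee, pipe and wrench show shifts of about 0.1 px or less in the top view. The same comparison for the elbow (0.8 px) and pipe cap (0.2 px) was unreliable, because the arm and its shadow partly covered them. Both look unmoved in the picture.

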